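Index the board cradle's sliding jaw and lay the board in it

ROBOT

A 6-joint arm with a two-finger parallel gripper is mounted at the origin on a cart in front of the work surface, level with it; the furniture and walls round the work are solid. World frame = base frame: x ahead of the robot, y to its left, z up, the work surface at z = 0. Lengths are in m, angles in degrees, forces in N, time in s.
With the tool pointing down it reaches from about 0.375 to 0.9 m from the base axis. Payload 3.1 kg.
Tool frame: the origin (TCP) lies between the finger pads; the fingertips stand 22 mm ahead of it and the grasp point (between the pads) lies 3 mm ahead of it; z points along the fingers, y is the line along which they close (so a half turn about z gives the same grasp; the last joint's range is limited). The gripper opens to 87 mm and grips with 3 to 60 N. Pads are 19 mm wide; open, the fingers measure 117 mm over their backs; the gripper's body (75 mm by 190 mm) begins 51 mm behind the grasp point.
Start: joints at [-84.368, 30.224, 82.088, -0, 67.689, -10.227], TCP at [0.171, -0.601, 0.245] pointing down, gripper open.
Joint ranges: [-176.69, 176.69], [-43.24, 126.21], [12.49, 139.97], [-82, 262], [0, 151.66], [-163.58, 163.58]. Speed limits (degrees/s): [159.86, 159.86, 180, 180, 180, 180].

INTERFACE

Orientations are given as a 3x3 rotation matrix whose columns are the frame's x, y, z axes.
In Python, from rig import bot, capture, search_frame, outline_of, spot_point gives the robot as it stands.
- The arm moves only by the tool jog_arm, never from a script. Its argument "rows" is text: rows parted by semicolons, each of 7 numbers parted by spaces: the opening, from 0 (shut) to 1 (fully open), then the shift along the tool's x, y, z as a fraction of full scale, then the turn, a rotation vector about the tool's x, y, z as a fraction of full scale. A call has 1 to 20 rows; each row is the pose to reach, as a shift and turn from the pose commanded when the call began, along the tool's axes at that moment; what a row does not reach only later rows make up. Full scale, the value 1, is 0.5 m for a shift and pi/4 rad for a turn. A row lasts 1/12 s, in which the tool goes at most 41.7 mm and 7.16 degrees, less where a joint would pass 70% of its speed; a pose out of reach is approached as far as the arm can. A call with a number of a shift or a turn outside -1 to 1 is refused whole. A call with a gripper value outside its range is refused whole. The fingers move at their own pace and stop on an object; the grip force is fixed at half the most. Time passes only in rows, so rows that repeat a pose let the fingers close. It gives the time, the measured TCP pose, the force, the opening and the grip force at its end, in the units of the state.
- bot.read_state(): the state, without advancing time (a new reading comes with each control period).
- capture(name): name is "side" or "top"; returns a dict with "pixels" (400x640x3 uint8, red, green, blue), "fx", "fy", "cx", "cy" (pixels), "distortion" ([k1, k2, p1, p2, k3] as OpenCV has them; the pictures are not rectified), "R" (3x3) and "t" (3): a world point X has camera coordinates R X + t. Camera axes: x right, y down, z forward; pixel columns grow to the right and rows downward; lengths in m; the calibration is good to about 2 mm. A picture is of the moment at which its call begins. There is no depth.
- bot.hand_in(): hands the job in; it is judged then, once.
Trained networks look in a picture, given as the dict that the camera call returned (one of the last four; its "shot" number tells which), for a name from the list of things; names that differ only in an ending like _2 or _b are one class to them, and where a whole thing is asked for, a point or a joint stands for the part that bears it (a point fixed in the world has none). Each returns a list of dicts, best first, with "conf" (0 to 1); they miss things now and then, are a little off and sometimes report something else, mostly with a low value. They report only what shows in the picture. A call takes as long as a camera call.
- search_frame(label, picture): "point" ([x, y, z] in m, in world coordinates, good to about 4 mm: the middle of the surface that is visible of it).
- outline_of(label, picture): "region" (400x640 bool, what is visible of it).
- spot_point(label, picture): "point" ([x, y, z] in m, in world coordinates, good to about 4 mm: a listed point, or the origin of a listed thing).
The state is a dict: "time_s": time; "joint_positions": joint angles; "qvel": joint speeds; "tau": joint torques, N m; "position": TCP position; "tcp_rot": TCP orientation; "force": force on the tool from outside, world axes, zero at the start; "moment": the same for the moment, N m; "opening": opening from 0.0 (shut) to 1.0 (fully open); "grasp_force": force on a finger pad.
Only numpy, scipy, OpenCV 4.12 (cv2) and the standard library are available. Lean on these libraries where they do the work, as an engineer would, in place of code of your own. Each camera call takes 0.05 s, during which the arm holds its last target. There are 200 camera calls.

TASK

The sliding jaw of the board cradle was left between two holes. Pull its spring plunger back, slide the jaw outwards, away from the fixed jaw, past the first hole it meets and let the plunger drop fully home in the second one, without forcing the sleeve; then lay the smaller circuit board, parts up, flat on the ledges of both jaws and let go. Do not disturb the other things on the bench.

Things in the scene. Friction and masses are not known exactly. Their poses are not given: they have to be found in the camera images.
- cradle: Board cradle, fixed: grey base plate 90 x 252 x 8 mm, a saddle block at each end (tops 55 mm up). A square aluminium tube (24 mm, 270 mm long, top face 44 mm above the bench) lies in the saddles along the cradle's y axis; the fixed jaw is clamped on its +y end. Origin: centre of the plate's underside, on the bench; z up.
- second_hole (a point): Nominal centre of the hole to be used, on the tube's top face, 43 mm to -y of the cradle's origin. The tube has four 11.5 mm holes, 36 mm apart along y; this is the third counted from +y. The tube is clamped by hand in the saddles and sits up to 8 mm either way along y, so the true hole is within 8 mm of this point, to be felt.
- sleeve: Sliding jaw: grey outer tube 32 mm wide, 68 mm long, top 47.5 mm above the bench, sliding on the tube with about 1 N of friction; outwards = -y of the cradle. Plunger at its -y end, jaw at its +y end. Origin: on the plunger's axis, at bench height; axes as the cradle's. It starts 12 to 24 mm inwards of the first hole, which is 36 mm inwards of the second.
- pocket (a point): Point fixed to the sleeve 91.5 mm to +y of its origin, 56 mm above the bench. With the plunger in the second hole it is the centre of the pocket for the board (60 mm in x, 79 mm in y), level with the tops of the two jaws' 8 mm deep ledges. Walls and end lips rise 6 mm above the ledges, then flare outwards to 12 mm above them.
- knob (a point): Centre of the plunger's pull knob, an upright black knurled cylinder 24 mm in diameter, 20 mm tall, on top of the sleeve, free all round. Its centre is 72 mm above the bench with the plunger home in a hole, 78.5 mm with the pin riding on the tube (as at the start), 85 mm pulled right back. Pull straight up against a spring, 5 N at home to 9 N pulled back; let go, it springs down.
- plunger (a joint): How far the plunger is pulled up, in m: 0 = home in a hole; 0.0065 = the flat end of its 10 mm pin rides on top of the tube; 0.013 = pulled back to its stop. The pin cannot leave or cross a hole unless pulled up 0.0065; held in a hole, it stops the sleeve dead, and pushing the sleeve on then is forcing it (over 30 N spoils the pin).
- pin: The plunger's steel pin, 10 mm in diameter, inside the sleeve; moves with the knob. Origin: on its axis, 37.5 mm below its flat end. Riding on the tube it bears with 7 N.
- board_small_centre (a point): Centre, half-way up, of the smaller circuit board: 55 mm (its x) x 75 mm (its y) x 15 mm high with its parts, lying parts up on the bench, 50 g. It goes into the cradle with its long side along the cradle's tube (either way round); take it across the 55 mm.
- board_small: The same smaller board; origin at the centre of its underside.
- board_large: Larger circuit board, 75 x 110 x 15 mm, loose on the bench; leave it. Origin under its centre.
- heat_sink: Finned aluminium heat sink, 93 x 50 x 26 mm, loose; leave it. Origin under its centre.
- side_cutters: Side cutters, 55 x 134 x 14 mm, loose; leave them. Origin under the centre.

How it is judged:
By the outcome, as a careful person would: the job done as asked, in the order asked, and still so for the second after the job is handed in, with the robot touching nothing.
It also fails if it takes over 61 s, if anything falls off the work surface, if the arm or the gripper's body presses on something with over 40 N, if the wrist force passes 120 N, or if a joint passes its speed limit or range.

## Working session

There is one attempt and no reset: what is moved stays moved. The work goes in short steps, Python scripts to look and compute and a tool call to move; the robot and the scene stay as the last step left them, time stands still between calls to the robot, and variables do not carry over. Pictures are saved under pics/ and viewed, at most 10 in all, crops included, and the job is handed in when it is done.

Besides the shell and the picture viewer there is one more tool, called after "Request:" as name(argument=value, ...), one argument or row to a line, values as JSON. jog_arm: Moves the arm, as the interface text tells. Its arguments: {"type":"object","properties":{"rows":{"type":"string"}},"required":["rows"]}

```bash
mkdir -p pics; ls; cat > h.py <<'E'
import numpy as np, cv2
from rig import bot, capture, search_frame, outline_of, spot_point
def save(p,n): cv2.imwrite('pics/'+n, cv2.cvtColor(p['pixels'],cv2.COLOR_RGB2BGR))
def proj(p,X):
    r,_=cv2.Rodrigues(np.array(p['R'])); K=np.array([[p['fx'],0,p['cx']],[0,p['fy'],p['cy']],[0,0,1.]])
    return cv2.projectPoints(np.array(X,float).reshape(-1,1,3),r,np.array(p['t'],float),K,np.array(p['distortion'],float))[0].reshape(-1,2)
def onplane(p,uv,z):
    K=np.array([[p['fx'],0,p['cx']],[0,p['fy'],p['cy']],[0,0,1.]])
    q=cv2.undistortPoints(np.array(uv,float).reshape(-1,1,2),K,np.array(p['distortion'],float)).reshape(-1,2)
    R=np.array(p['R']);t=np.array(p['t']); c=-R.T@t
    d=np.c_[q,np.ones(len(q))]@R
    return c+d*((z-c[2])/d[:,2])[:,None]
E
python3 - <<'E'
from h import *
np.set_printoptions(precision=4,suppress=True)
s=bot.read_state(); print(s['time_s'],s['position'],np.array(s['tcp_rot']))
for v in('top','side'):
    p=capture(v); save(p,v+'1.png'); print(v,-np.array(p['R']).T@p['t'])
    for n in['cradle','second_hole','sleeve','pocket','knob','board_small_centre','board_small','board_large','heat_sink','side_cutters']:
        r=spot_point(n,p); print(n,[(np.round(a['point'],4).tolist(),round(a['conf'],2)) for a in r[:2]])
    for n in['cradle','sleeve','board_small','board_large','knob']:
        r=outline_of(n,p)
        for a in r[:2]:
            m=a['region'].astype(np.uint8); print(n,round(a['conf'],2),m.sum(),cv2.minAreaRect(cv2.findNonZero(m)))
E
```

```text
pics
0.0 [ 0.1707 -0.6005  0.2436] [[ 0.9619  0.2733 -0.0002]
 [ 0.2733 -0.9619  0.0021]
 [ 0.0003 -0.0021 -1.    ]]
top [0.4477 0.1365 0.9619]
cradle [([0.4636, 0.2005, 0.003], 0.94)]
second_hole [([0.4599, 0.1645, 0.0467], 0.71)]
sleeve [([0.4636, 0.2109, 0.0001], 0.73), ([0.4638, 0.1995, 0.0013], 0.42)]
pocket [([0.4667, 0.299, 0.0603], 0.97), ([0.462, 0.1647, 0.0447], 0.38)]
knob [([0.4573, 0.2076, 0.078], 0.6), ([0.4626, -0.1936, -0.0001], 0.39)]
board_small_centre [([0.4638, -0.1941, 0.007], 0.6)]
board_small [([0.4623, -0.1925, -0.0], 0.77)]
board_large [([0.4407, -0.0281, 0.0021], 0.94)]
heat_sink [([0.5923, -0.1773, -0.0005], 0.78)]
side_cutters [([0.6124, 0.341, -0.0015], 0.81)]
sleeve 0.89 494 ((281.813720703125, 226.0301513671875), (32.644283294677734, 29.09116554260254), 2.12109637260437)
sleeve 0.26 2400 ((293.5, 225.5), (35.0, 101.0), 90.0)
board_small 0.36 612 ((449.0, 221.5), (21.0, 30.0), 90.0)
board_small 0.31 82 ((291.5, 224.5), (9.0, 9.0), 90.0)
board_large 0.98 1243 ((385.4185485839844, 231.291748046875), (42.54697799682617, 29.24253273010254), 2.602561950683593
[... 285 characters left out ...]
], 0.64)]
board_small_centre [([0.4626, -0.1957, 0.0075], 0.92)]
board_small [([0.4623, -0.1923, -0.0049], 0.65)]
board_large [([0.441, -0.0236, 0.0037], 0.67), ([0.5938, -0.1758, 0.0007], 0.51)]
heat_sink [([0.5955, -0.1752, 0.0002], 0.88), ([0.4646, 0.2995, 0.0556], 0.24)]
side_cutters [([0.6137, 0.3409, 0.0038], 0.54)]
cradle 0.57 1246 ((305.4339904785156, 197.07614135742188), (65.33354187011719, 33.486114501953125), 85.91438293457031)
sleeve 0.81 290 ((303.5, 183.0), (20.0, 21.0), 90.0)
board_small 0.84 656 ((318.0, 310.0), (28.0, 24.0), 90.0)
board_large 0.76 950 ((303.0, 258.5), (33.0, 30.0), 90.0)
knob 0.45 66 ((304.0, 179.00001525878906), (8.485280990600586, 8.485280990600586), 45.0)
```

```bash
python3 - <<'E'
import cv2
a=cv2.imread('pics/top1.png')[160:300,220:480]
cv2.imwrite('pics/topc.png',cv2.resize(a,None,fx=3,fy=3,interpolation=cv2.INTER_CUBIC))
b=cv2.imread('pics/side1.png')[150:340,250:400]
cv2.imwrite('pics/sidec.png',cv2.resize(b,None,fx=3,fy=3,interpolation=cv2.INTER_CUBIC))
E
```

```text
(no output)
```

View pics/topc.png

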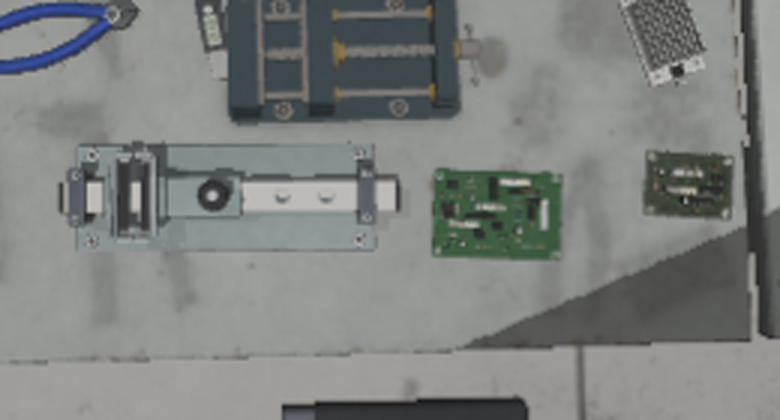

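View pics/sidec.png

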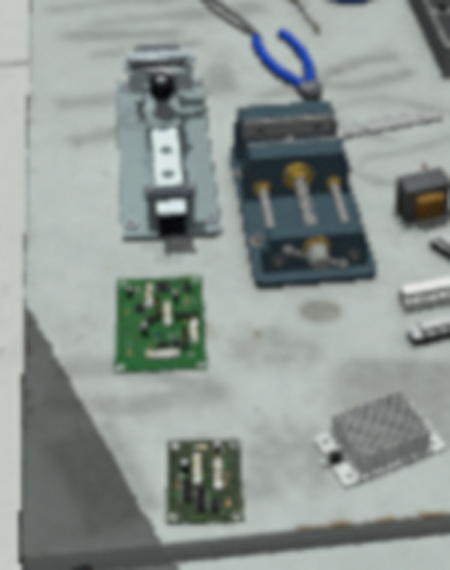

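The top crop shows the sleeve with its knob at about (290,225) full-image. Two open holes sit outward of it at about (314,225) and (329,225). The first hole is hidden under the sleeve, so these are the second hole and the one after it. The small board is at about (449,222) with its long side along world y. Next I'll refine the positions at sub-pixel level.

```bash
python3 - <<'E'
from h import *
np.set_printoptions(precision=4,suppress=True)
acc={}
for i in range(4):
  for v in('top','side'):
    p=capture(v)
    for n in['cradle','second_hole','sleeve','pocket','knob','board_small_centre']:
        r=spot_point(n,p)
        if r and r[0]['conf']>.4: acc.setdefault(n,[]).append(r[0]['point'])
    if i==0 and v=='top':
        P=p
for n,a in acc.items(): a=np.array(a); print(n,len(a),np.median(a,0),a.std(0))
p=P; g=cv2.cvtColor(p['pixels'],cv2.COLOR_RGB2GRAY); hsv=cv2.cvtColor(p['pixels'],cv2.COLOR_RGB2HSV)
# tube: bright
m=np.zeros_like(g); m[212:238,298:345]=(g[212:238,298:345]>195)
m=cv2.morphologyEx(m,cv2.MORPH_CLOSE,np.ones((3,3)))
r=cv2.minAreaRect(cv2.findNonZero(m)); print('tube',r,m.sum()); print(onplane(p,cv2.boxPoints(r),.044))
ys,xs=np.nonzero(m)
cols=[(x,ys[xs==x].mean()) for x in np.unique(xs) if (xs==x).sum()>6]
w=onplane(p,cols,.044); print('tube axis fit dx/dy, x at y=.16',np.polyfit(w[:,1]-.16,w[:,0],1))
print(g[219:232,306:336])
# board
r=outline_of('board_small',p)
for a in r[:3]:
    mm=a['region'].astype(np.uint8)
    if mm.sum()>300:
        q=cv2.minAreaRect(cv2.findNonZero(mm)); b=onplane(p,cv2.boxPoints(q),.01); print('board',a['conf'],b.mean(0),b)
        ys,xs=np.nonzero(mm); w=onplane(p,np.c_[xs,ys],.01); print(w.mean(0),w.min(0),w.max(0)); c=np.cov((w-w.mean(0))[:,:2].T); e,V=np.linalg.eigh(c);print('long axis',V[:,1])
# knob dark
kb=g[214:238,278:303]; print(kb)
E
```

```text
cradle 7 [0.4658 0.2018 0.0017] [0.0019 0.0018 0.0027]
second_hole 8 [0.4629 0.1633 0.045 ] [0.0033 0.0018 0.002 ]
sleeve 8 [ 0.4643  0.2097 -0.0003] [0.0018 0.0015 0.0015]
pocket 8 [0.4663 0.2986 0.0573] [0.0018 0.0014 0.0019]
knob 7 [0.4619 0.2083 0.0789] [0.002  0.002  0.0016]
board_small_centre 8 [ 0.4622 -0.1941  0.0077] [0.0014 0.0023 0.002 ]Traceback (most recent call last):
  File "<stdin>", line 17, in <module>
cv2.error: OpenCV(4.12.0) /io/opencv/modules/imgproc/src/convhull.cpp:143: error: (-215:Assertion failed) total >= 0 && (depth == CV_32F || depth == CV_32S) in function 'convexHull'
```

```bash
python3 - <<'E'
from h import *
np.set_printoptions(precision=4,suppress=True,linewidth=200)
p=capture('top'); g=cv2.cvtColor(p['pixels'],cv2.COLOR_RGB2GRAY)
print(g[218:233,300:336])
def edge_rows(x,a,b,sgn):
    col=cv2.GaussianBlur(g,(1,1),0)[a:b,x].astype(float); d=np.clip(sgn*np.diff(col),0,None); return a+.5+(d*np.arange(len(d))).sum()/d.sum()
c=[]
for x in range(303,337):
    col=g[214:237,x].astype(float); w=np.clip(col-170,0,None)
    if w.sum()>0: c.append((x,(w*np.arange(214,237)).sum()/w.sum()))
w=onplane(p,c,.044); print('tube axis',np.polyfit(w[:,1]-.16,w[:,0],1))
for a in outline_of('board_small',p)[:3]:
    mm=a['region'].astype(np.uint8)
    if mm.sum()>300:
        ys,xs=np.nonzero(mm); w=onplane(p,np.c_[xs,ys],.012); print('board',a['conf'],w.mean(0),w.min(0),w.max(0)); e,V=np.linalg.eigh(np.cov((w-w.mean(0))[:,:2].T));print('long axis',V[:,1])
k=g[212:240,278:303].astype(float); wk=np.clip(70-k,0,None); yy,xx=np.mgrid[212:240,278:303]
print('knob', onplane(p,[((wk*xx).sum()/wk.sum(),(wk*yy).sum()/wk.sum())],.086), (wk>0).sum())
# plate: long edges
for u in (314,322,330): print(u,g[200:250,u])
print(proj(p,[[.4635,.1588,.044],[.4635,.1228,.044],[.463,.209,.0785]]))
E
```

```text
[[ 82  96 132 124  83  84  83  83  84  83  83  84  83  83  82  82  97 134 136 135 136 134 134 134 124  83  83  83  83  84  84  84  83  83  83  84]
 [ 78  86  87  87  88  88  88  88  88  89  89  89  88  89  88  88  88  90  96  96  96  95  95  96  96  96  95  95  95  96  96  94  94  95  95  95]
 [104 122 122 123 127 127 127 127 127 127 127 128 127 127 127 127 127 132 145 146 145 145 146 145 146 146 145 145 145 146 145 144 144 144 144 144]
 [156 186 186 186 186 186 186 187 186 187 186 186 186 186 186 187 186 186 186 186 186 186 186 186 187 186 186 186 186 186 186 186 186 186 186 186]
 [152 186 186 186 186 186 187 186 186 186 186 185 184 183 185 184 186 186 186 186 186 186 186 186 186 186 186 186 185 184 185 186 186 186 186 186]
 [133 186 186 186 186 186 186 186 186 186 186 182 173 175 179 177 186 186 187 186 186 186 186 186 186 185 184 185 180 180 182 184 187 186 186 186]
 [118 184 186 187 186 186 186 186 186 186 183 176 173 186 186 185 181 186 186 187 186 186 186 186 186 182 170 186 186 187 181 172 186 187 186 186]
 [111 170 186 186 186 186 186 186 186 186 185 165 128 174 176 170 152 1
[... 1264 characters left out ...]
045 0.086 ]] 63
314 [ 80 125 131 140 145 147 149 146 128 138 140 141 140 140 139 139 140 132  82  88 127 186 185 179 186 176 112 131 179 182 156 139 149 151 150 149 149 150 150 149 148 147 142 122 154 154 154 154 154
 154]
322 [ 82 131 137 143 148 150 150 147 133 141 141 140 141 140 141 140 141 142 134  95 146 186 186 186 186 187 186 186 186 182 159 140 148 148 149 150 151 150 150 151 152 151 151 136 154 153 153 154 154
 155]
330 [ 96 131 137 142 144 146 148 147 136 139 139 140 140 141 141 141 141 134  84  96 145 186 185 182 181 174 142 167 186 182 158 139 147 148 148 148 149 148 148 148 148 150 149 127 152 153 153 153 154
 153]
[[311.2507 225.2541]
 [326.0249 224.8336]
 [289.4823 225.828 ]]
```

Request:
jog_arm(
  rows="0.46 0.784 -0.714 0 0 0 0.387;0.46 0.784 -0.714 0 0 0 0.387;0.46 0.784 -0.714 0 0 0 0.387;0.46 0.784 -0.714 0 0 0 0.387;0.46 0.784 -0.714 0 0 0 0.387;0.46 0.784 -0.714 0 0 0 0.387;0.46 0.784 -0.714 0 0 0 0.387;0.46 0.784 -0.714 0 0 0 0.387;0.46 0.784 -0.714 0 0 0 0.387;0.46 0.784 -0.714 0 0 0 0.387;0.46 0.784 -0.714 0 0 0 0.387;0.46 0.784 -0.714 0 0 0 0.387;0.46 0.784 -0.714 0 0 0 0.387;0.46 0.784 -0.714 0 0 0 0.387;0.46 0.784 -0.714 0 0 0 0.387;0.46 0.784 -0.714 0 0 0 0.387",
)

```text
time_s: 5.83
position: [0.4503, -0.151, 0.2446]
tcp_rot: [[1.0, -0.026, -0.0], [-0.026, -1.0, -0.001], [-0.0, 0.001, -1.0]]
force: [0.0, -0.2, 0.2]
opening: 0.461
grasp_force: 0.0
```

```bash
cat >> h.py <<'E'
def st():
    s=bot.read_state(); R=np.array(s['tcp_rot']); print('t',round(s['time_s'],2),'pos',np.round(s['position'],4),'R',np.round(R,4).tolist(),'F',np.round(s['force'],1),'op',round(s['opening']*87,1),'g',round(s['grasp_force'],1)); return s,R
def rel(target,ax=None):
    s,R=st(); d=R.T@(np.array(target)-s['position']); print('rows xyz',np.round(d/.5,3))
E
python3 -c "
from h import *
rel([.465,.2075,.16])"
```

```text
t 5.83 pos [ 0.4503 -0.151   0.2446] R [[0.9996, -0.0265, -0.0], [-0.0265, -0.9996, -0.0007], [-0.0, 0.0007, -1.0]] F [ 0.  -0.2  0.2] op 40.1 g 0.0
rows xyz [ 0.01  -0.718  0.169]
```

Request:
jog_arm(
  rows="0.46 0.01 -0.718 0.169 0 0 0;0.46 0.01 -0.718 0.169 0 0 0;0.46 0.01 -0.718 0.169 0 0 0;0.46 0.01 -0.718 0.169 0 0 0;0.46 0.01 -0.718 0.169 0 0 0;0.46 0.01 -0.718 0.169 0 0 0;0.46 0.01 -0.718 0.169 0 0 0;0.46 0.01 -0.718 0.169 0 0 0;0.46 0.01 -0.718 0.169 0 0 0;0.46 0.01 -0.718 0.169 0 0 0;0.46 0.01 -0.718 0.169 0 0 0;0.46 0.01 -0.718 0.26 0 0 0;0.46 0.01 -0.718 0.26 0 0 0;0.46 0.01 -0.718 0.26 0 0 0",
)

```text
time_s: 7.0
position: [0.4634, 0.2055, 0.1128]
tcp_rot: [[1.0, -0.03, -0.007], [-0.03, -1.0, -0.002], [-0.007, 0.002, -1.0]]
force: [0.8, -0.6, -0.1]
opening: 0.458
grasp_force: 0.0
```

```bash
python3 - <<'E'
from h import *
rel([.465,.2075,.0815])
p=capture('side'); b=p['pixels'][130:250,240:380]; cv2.imwrite('pics/s2.png',cv2.cvtColor(cv2.resize(b,None,fx=5,fy=5,interpolation=cv2.INTER_CUBIC),cv2.COLOR_RGB2BGR))
print(proj(p,[[.465,.2075,.0785]])-[240,130])
E
```

```text
t 7.0 pos [0.4634 0.2055 0.1128] R [[0.9995, -0.0303, -0.0071], [-0.0304, -0.9995, -0.0018], [-0.0071, 0.002, -1.0]] F [ 0.8 -0.6 -0.1] op 39.9 g 0.0
rows xyz [ 0.004 -0.004  0.062]
[[63.32415403 48.81131427]]
```

View pics/s2.png

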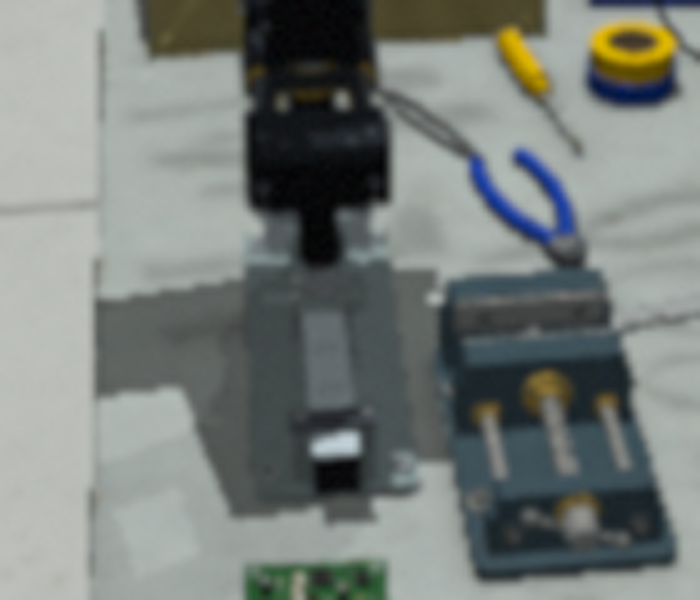

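The gripper is right over the knob, with the near finger on the knob's -y side. I'll go down.

Request:
jog_arm(
  rows="0.46 0 0 0 0 0 0;0.46 0 0 0.03 0 0 0;0.46 0 0 0.067 0 0 0;0.46 0 0 0.067 0 0 0;0.46 0 0 0.067 0 0 0",
)

```text
time_s: 7.47
position: [0.4655, 0.2077, 0.0822]
tcp_rot: [[1.0, -0.028, 0.001], [-0.028, -1.0, 0.0], [0.001, -0.0, -1.0]]
force: [-0.8, -0.0, 0.6]
opening: 0.462
grasp_force: 0.0
```

Request:
jog_arm(
  rows="0.2 0 0 0 0 0 0;0.2 0 0 0 0 0 0;0.2 0 0 0 0 0 0;0.2 0 0 0 0 0 0;0.2 0 0 0 0 0 0;0.2 0 0 0 0 0 0",
)

```text
time_s: 7.97
position: [0.4657, 0.2078, 0.0821]
tcp_rot: [[1.0, -0.026, 0.002], [-0.026, -1.0, -0.0], [0.002, 0.0, -1.0]]
force: [-1.5, -2.8, 6.5]
opening: 0.263
grasp_force: 30.0
```

Request:
jog_arm(
  rows="0.15 0 0 -0.003 0 0 0;0.15 0 0 -0.006 0 0 0;0.15 0 0 -0.009 0 0 0;0.15 0 0 -0.009 0 0 0;0.15 0 0 -0.009 0 0 0",
)

```text
time_s: 8.38
position: [0.4656, 0.2081, 0.0852]
tcp_rot: [[1.0, -0.027, 0.001], [-0.027, -1.0, 0.0], [0.001, -0.0, -1.0]]
force: [3.8, -1.8, -7.3]
opening: 0.261
grasp_force: 30.0
```

Request:
jog_arm(
  rows="0.15 0 0 -0.002 0 0 0;0.15 0 0 -0.004 0 0 0;0.15 0 0 -0.006 0 0 0;0.15 0 0 -0.006 0 0 0;0.15 0 0 -0.006 0 0 0",
)

```text
time_s: 8.8
position: [0.4656, 0.2082, 0.0886]
tcp_rot: [[1.0, -0.027, 0.001], [-0.027, -1.0, 0.0], [0.001, -0.0, -1.0]]
force: [4.9, -1.3, -8.8]
opening: 0.262
grasp_force: 30.0
```

Request:
jog_arm(
  rows="0.15 0 0.006 0 0 0 0;0.15 0 0.016 0 0 0 0;0.15 0 0.028 0 0 0 0;0.15 0 0.04 0 0 0 0;0.15 0 0.052 0 0 0 0;0.15 0 0.064 0 0 0 0;0.15 0 0.076 0 0 0 0;0.15 0 0.088 0 0 0 0;0.15 0 0.096 0 0 0 0;0.15 0 0.096 0 0 0 0;0.15 0 0.096 0 0 0 0",
)

```text
time_s: 9.72
position: [0.4644, 0.159, 0.0887]
tcp_rot: [[1.0, -0.028, 0.001], [-0.028, -1.0, -0.0], [0.001, 0.0, -1.0]]
force: [4.6, -1.3, -10.0]
opening: 0.259
grasp_force: 30.0
```

```bash
python3 - <<'E'
from h import *
s,R=st(); 
for v in('top','side'):
    p=capture(v)
    for n in('sleeve','pocket','knob'):
        r=spot_point(n,p); print(v,n,[(np.round(a['point'],4).tolist(),round(a['conf'],2)) for a in r[:2]])
    if v=='side': b=p['pixels'][130:250,240:380]; cv2.imwrite('pics/s3.png',cv2.cvtColor(cv2.resize(b,None,fx=5,fy=5,interpolation=cv2.INTER_CUBIC),cv2.COLOR_RGB2BGR))
E
```

```text
t 9.72 pos [0.4644 0.159  0.0887] R [[0.9996, -0.0279, 0.0011], [-0.0279, -0.9996, -0.0003], [0.0011, 0.0003, -1.0]] F [  4.6  -1.3 -10. ] op 22.5 g 30.0
top sleeve []
top pocket []
top knob []
side sleeve [([0.4616, 0.1619, -0.0001], 0.43)]
side pocket []
side knob []
```

View pics/s3.png

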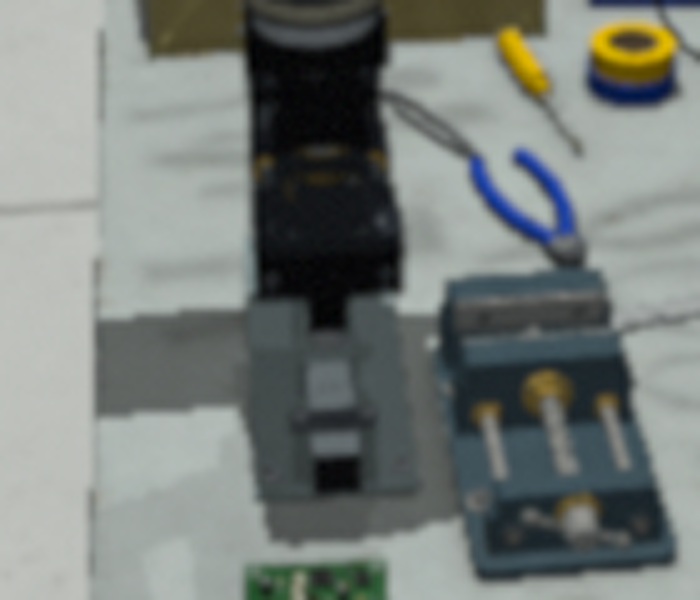

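The sleeve has moved outward, past the first hole, and sits a few mm short of the second. Now I'll loosen the fingers so the spring seats the pin on the tube, then nudge the sleeve with the loose fingers.

Request:
jog_arm(
  rows="0.34 0 0 0 0 0 0;0.34 0 0 0 0 0 0;0.34 0 0 0 0 0 0;0.34 0 0 0.006 0 0 0;0.34 0 0 0.012 0 0 0;0.34 0 0 0.012 0 0 0",
)

```text
time_s: 10.62
position: [0.463, 0.1601, 0.0822]
tcp_rot: [[1.0, -0.027, -0.002], [-0.027, -1.0, -0.0], [-0.002, 0.0, -1.0]]
force: [0.4, 0.1, -0.2]
opening: 0.34
grasp_force: 0.0
```

Request:
jog_arm(
  rows="0.34 0 0.003 0 0 0 0;0.34 0 0.005 0 0 0 0;0.34 0 0.006 0 0 0 0;0.34 0 0.007 0 0 0 0;0.34 0 0.008 0 0 0 0;0.34 0 0.009 0 0 0 0;0.34 0 0.01 0 0 0 0;0.34 0 0.011 0 0 0 0;0.34 0 0.012 0 0 0 0",
)

```text
time_s: 11.37
position: [0.4637, 0.1544, 0.0825]
tcp_rot: [[1.0, -0.027, 0.0], [-0.027, -1.0, 0.0], [0.0, -0.0, -1.0]]
force: [0.5, 3.5, -1.3]
opening: 0.34
grasp_force: 2.1
```

Request:
jog_arm(
  rows="0.34 0 0.001 0 0 0 0;0.34 0 0.002 0 0 0 0;0.34 0 0.003 0 0 0 0;0.34 0 0.004 0 0 0 0",
)

```text
time_s: 11.7
position: [0.4635, 0.1516, 0.0825]
tcp_rot: [[1.0, -0.027, -0.0], [-0.027, -1.0, -0.001], [-0.0, 0.001, -1.0]]
force: [0.4, 0.3, -1.3]
opening: 0.341
grasp_force: 0.5
```

Request:
jog_arm(
  rows="0.34 0 0.001 0 0 0 0;0.34 0 0.002 0 0 0 0;0.34 0 0.003 0 0 0 0;0.34 0 0.004 0 0 0 0",
)

```text
time_s: 12.03
position: [0.4635, 0.1502, 0.0826]
tcp_rot: [[1.0, -0.028, -0.0], [-0.028, -1.0, 0.001], [-0.0, -0.001, -1.0]]
force: [0.8, 4.1, -1.8]
opening: 0.345
grasp_force: 2.2
```

Request:
jog_arm(
  rows="0.34 0 0.001 0 0 0 0;0.34 0 0.002 0 0 0 0;0.34 0 0.003 0 0 0 0;0.34 0 0.004 0 0 0 0",
)

```text
time_s: 12.37
position: [0.4635, 0.1497, 0.0826]
tcp_rot: [[1.0, -0.029, 0.001], [-0.029, -1.0, 0.003], [0.0, -0.003, -1.0]]
force: [-0.7, 12.6, -1.4]
opening: 0.339
grasp_force: 6.1
```

Request:
jog_arm(
  rows="0.34 0 -0.004 0 0 0 0;0.34 0 -0.009 0 0 0 0;0.34 0 -0.009 0.01 0 0 0;0.34 0 -0.009 0.01 0 0 0;0.2 0 -0.009 0.01 0 0 0;0.2 0 -0.009 0.01 0 0 0;0.2 0 -0.009 0.01 0 0 0;0.2 0 -0.009 0.01 0 0 0",
)

```text
time_s: 13.03
position: [0.4634, 0.153, 0.0774]
tcp_rot: [[1.0, -0.028, -0.0], [-0.028, -1.0, 0.001], [-0.0, -0.001, -1.0]]
force: [-0.3, 4.9, -3.0]
opening: 0.267
grasp_force: 30.0
```

Request:
jog_arm(
  rows="0.42 0 0 0 0 0 0;0.42 0 0 0 0 0 0;0.42 0 0 -0.03 0 0 0;0.42 0 0 -0.08 0 0 0;0.42 0 0 -0.08 0 0 -1;0.42 0 0 -0.08 0 0 -1;0.42 0 0 -0.08 0 0 -1;0.42 0 0 -0.08 0 0 -1;0.42 0 0 -0.08 0 0 -1;0.42 0 0 -0.08 0 0 -1;0.42 0 0 -0.08 0 0 -1;0.42 0 0 -0.08 0 0 -1",
)

```text
time_s: 14.03
position: [0.4637, 0.152, 0.1178]
tcp_rot: [[0.726, 0.688, 0.0], [0.688, -0.726, -0.001], [-0.0, 0.001, -1.0]]
force: [-0.0, 0.1, 0.1]
opening: 0.423
grasp_force: 0.0
```

Request:
jog_arm(
  rows="0.42 0 0 0 0 0 -1;0.42 0 0 0 0 0 -1;0.42 0 0 0 0 0 -1;0.42 0 0 0 0 0 -1;0.42 0 0 0 0 0 -1;0.42 0 0 0 0 0 -1;0.42 0 0 0 0 0 -1;0.42 0 0 0 0 0 -1;0.42 0 0 0 0 0 -1",
)

```text
time_s: 14.78
position: [0.4637, 0.1523, 0.1177]
tcp_rot: [[0.029, 1.0, 0.0], [1.0, -0.029, -0.0], [-0.0, 0.0, -1.0]]
force: [0.1, 0.5, -0.6]
opening: 0.418
grasp_force: 0.0
```

```bash
python3 - <<'E'
from h import *
rel([.4635,.1532,.0774])
p=capture('side'); b=p['pixels'][140:240,250:370]; cv2.imwrite('pics/s4.png',cv2.cvtColor(cv2.resize(b,None,fx=6,fy=6,interpolation=cv2.INTER_CUBIC),cv2.COLOR_RGB2BGR))
print((proj(p,[[.4635,.1532,.072],[.4635,.1532,.082],[.4635,.1532,.0885]])-[250,140])*6)
r=spot_point('knob',p); print([(np.round(a['point'],4).tolist(),round(a['conf'],2)) for a in r[:2]])
E
```

```text
t 14.78 pos [0.4637 0.1523 0.1177] R [[0.0291, 0.9996, 0.0002], [0.9996, -0.0291, -0.0003], [-0.0003, 0.0002, -1.0]] F [ 0.1  0.5 -0.6] op 36.4 g 0.0
rows xyz [ 0.002 -0.     0.081]
[[325.77015567 310.66946578]
 [325.03073091 292.84585994]
 [324.54624704 281.16230998]]
[([0.4635, 0.1512, 0.071], 0.48)]
```

View pics/s4.png

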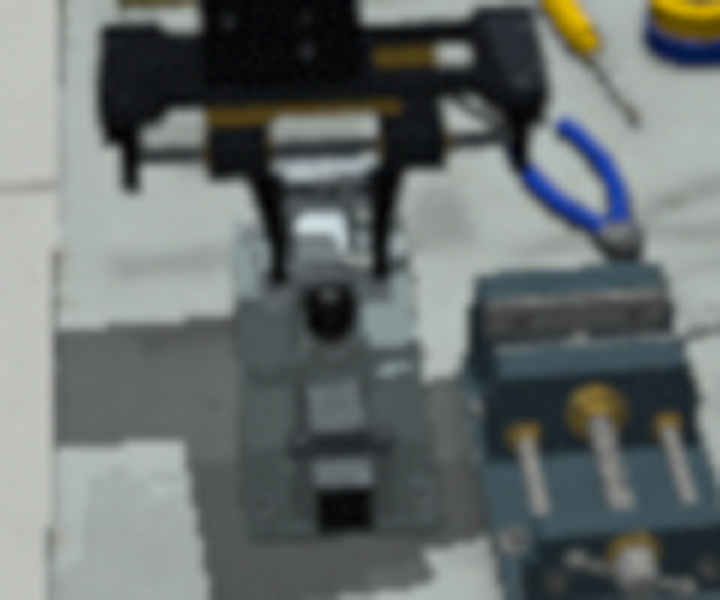

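The knob shows centred at about (330,310) in the crop. Projection for a home plunger is (326,311), so it is home, and the network gives z = 0.071. Now I'll feel the knob's x with the turned grip.

Request:
jog_arm(
  rows="0.42 0 0 0.04 0 0 0;0.42 0 0 0.08 0 0 0;0.42 0 0 0.08 0 0 0;0.42 0 0 0.08 0 0 0;0.2 0 0 0.08 0 0 0;0.2 0 0 0.08 0 0 0;0.2 0 0 0.08 0 0 0;0.2 0 0 0.08 0 0 0;0.2 0 0 0.08 0 0 0",
)

```text
time_s: 15.63
position: [0.4632, 0.1527, 0.0783]
tcp_rot: [[0.027, 1.0, -0.0], [1.0, -0.027, 0.0], [0.0, -0.0, -1.0]]
force: [-2.6, -0.2, 5.3]
opening: 0.262
grasp_force: 30.0
```

Request:
jog_arm(
  rows="0.42 0 0 0 0 0 0;0.42 0 0 0 0 0 0;0.42 0 0 -0.08 0 0 0;0.42 0 0 -0.16 0 0 0;0.42 0 0 -0.24 0 0 0;0.42 0 0 -0.24 0 0 0",
)

```text
time_s: 16.13
position: [0.4686, 0.1532, 0.204]
tcp_rot: [[0.027, 1.0, 0.015], [1.0, -0.027, 0.001], [0.002, 0.015, -1.0]]
force: [1.3, 0.3, 0.1]
opening: 0.417
grasp_force: 0.0
```

```bash
python3 - <<'E'
from h import *
np.set_printoptions(precision=4,suppress=True,linewidth=200)
C=[]
for v in('top','side'):
    p=capture(v)
    for i in range(2):
        for a in outline_of('board_small',p)[:2]:
            mm=a['region'].astype(np.uint8); 
            if mm.sum()<400: continue
            c=cv2.findNonZero(mm); M=cv2.moments(mm,True); uv=(M['m10']/M['m00'],M['m01']/M['m00'])
            for z in(.0,.015): print(v,round(a['conf'],2),mm.sum(),z,onplane(p,[uv],z)[0])
            h=cv2.convexHull(c).reshape(-1,2); w=onplane(p,h,.005)[:,:2]; r=cv2.minAreaRect((w*1000).astype(np.float32)); print('rect z=.005',r)
    for n in('board_small_centre','board_small'):
        r=spot_point(n,p); print(n,[np.round(a['point'],4).tolist() for a in r[:1]])
st()
E
```

```text
top 0.57 609 0.0 [ 0.4638 -0.1943  0.    ]
top 0.57 609 0.015 [ 0.4635 -0.1891  0.015 ]
rect z=.005 ((463.3905334472656, -192.54376220703125), (75.40108489990234, 55.07682418823242), 83.61528778076172)
top 0.57 609 0.0 [ 0.4638 -0.1943  0.    ]
top 0.57 609 0.015 [ 0.4635 -0.1891  0.015 ]
rect z=.005 ((463.3905334472656, -192.54376220703125), (75.40108489990234, 55.07682418823242), 83.61528778076172)
board_small_centre [[0.4603, -0.1921, 0.0074]]
board_small [[0.4635, -0.1965, -0.0014]]
side 0.69 741 0.0 [ 0.4645 -0.1928  0.    ]
side 0.69 741 0.015 [ 0.4636 -0.2047  0.015 ]
rect z=.005 ((464.66455078125, -195.61724853515625), (77.50577545166016, 55.9366569519043), 85.55292510986328)
side 0.69 741 0.0 [ 0.4645 -0.1928  0.    ]
side 0.69 741 0.015 [ 0.4636 -0.2047  0.015 ]
rect z=.005 ((464.66455078125, -195.61724853515625), (77.50577545166016, 55.9366569519043), 85.55292510986328)
board_small_centre [[0.4641, -0.1975, 0.0031]]
board_small [[0.4613, -0.1918, -0.0047]]
t 16.63 pos [0.4631 0.1525 0.1965] R [[0.0272, 0.9996, -0.0023], [0.9996, -0.0272, -0.0002], [-0.0003, -0.0023, -1.0]] F [ 0.8  0.3 -0.2] op 36.5 g 0.0
```

```bash
python3 - <<'E'
from h import *
np.set_printoptions(precision=4,suppress=True,linewidth=200)
for v,(x0,x1,y0,y1) in(('top',(432,467,206,238)),('side',(302,335,292,328))):
    p=capture(v); I=p['pixels'].astype(float); hsv=cv2.cvtColor(p['pixels'],cv2.COLOR_RGB2HSV); g=cv2.cvtColor(p['pixels'],cv2.COLOR_RGB2GRAY)
    m=np.zeros_like(g); m[y0:y1,x0:x1]=((hsv[...,1]>60)|(g<90))[y0:y1,x0:x1]
    m=cv2.morphologyEx(m,cv2.MORPH_CLOSE,np.ones((7,7)))
    ys,xs=np.nonzero(m); w=onplane(p,np.c_[xs,ys],.003)[:,:2]
    # along-y slices: edges in x
    E=[]
    for u in (np.unique(xs) if v=='top' else np.unique(ys)):
        s=w[(xs if v=='top' else ys)==u]
        E.append((s[:,1].mean(),s[:,0].min(),s[:,0].max()))
    E=np.array(E)[4:-4]; print(v,m.sum(),'mid slope',np.polyfit(E[:,0],E[:,1],1)[0],np.polyfit(E[:,0],E[:,2],1)[0],'ctr',w.mean(0),w.min(0),w.max(0))
E
```

```text
top 545 mid slope 0.06537322461341906 0.08714910977481889 ctr [ 0.4645 -0.1938] [ 0.4384 -0.2305] [ 0.4911 -0.1563]
side 596 mid slope 0.07854285369652583 0.1012889618620548 ctr [ 0.464  -0.1957] [ 0.4372 -0.2313] [ 0.4922 -0.158 ]
```

Request:
jog_arm(
  rows="0.42 -0.693 0.021 0 0 0 0.065;0.9 -0.693 0.021 0 0 0 0.065;0.95 -0.693 0.021 0 0 0 0.065;0.95 -0.693 0.021 0 0 0 0.065;0.95 -0.693 0.021 0 0 0 0.065;0.95 -0.693 0.021 0 0 0 0.065;0.95 -0.693 0.021 0 0 0 0.065;0.95 -0.693 0.021 0 0 0 0.065;0.95 -0.693 0.021 0 0 0 0.065;0.95 -0.693 0.021 0 0 0 0.065;0.95 -0.693 0.021 0.08 0 0 0.065;0.95 -0.693 0.021 0.16 0 0 0.065;0.95 -0.693 0.021 0.24 0 0 0.065;0.95 -0.693 0.021 0.274 0 0 0.065;0.95 -0.693 0.021 0.274 0 0 0.065;0.95 -0.693 0.021 0.274 0 0 0.065",
)

```text
time_s: 18.07
position: [0.464, -0.1923, 0.0598]
tcp_rot: [[0.077, 0.997, -0.003], [0.997, -0.077, 0.002], [0.002, -0.003, -1.0]]
force: [-0.2, -0.2, -0.1]
opening: 0.95
grasp_force: 0.0
```

```bash
python3 - <<'E'
from h import *
rel([.464,-.194,.0245])
p=capture('side'); b=p['pixels'][240:340,250:370]; cv2.imwrite('pics/s5.png',cv2.cvtColor(cv2.resize(b,None,fx=6,fy=6,interpolation=cv2.INTER_CUBIC),cv2.COLOR_RGB2BGR))
E
```

```text
t 18.07 pos [ 0.464  -0.1923  0.0598] R [[0.0769, 0.997, -0.0028], [0.997, -0.0769, 0.0023], [0.002, -0.0029, -1.0]] F [-0.2 -0.2 -0.1] op 82.7 g 0.0
rows xyz [-0.004  0.     0.071]
```

View pics/s5.png

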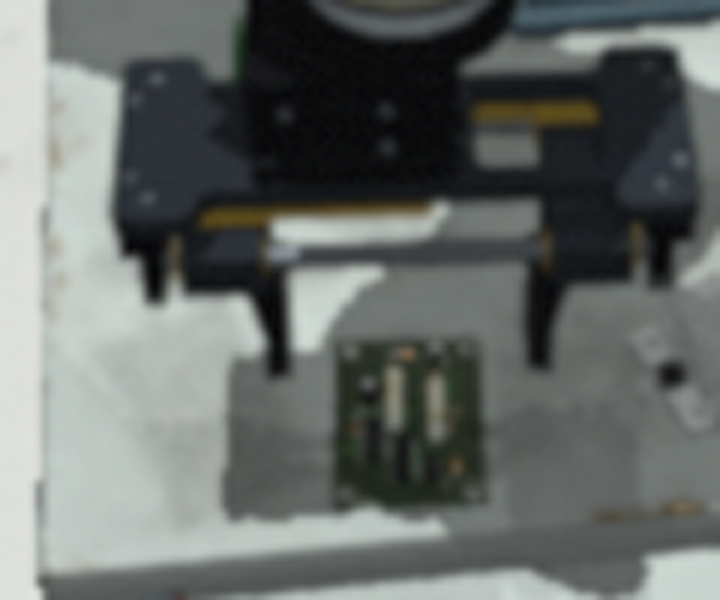

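The board is centred between the open fingers, and the finger housings will stay clear of the heat sink. I'll go down and grip.

Request:
jog_arm(
  rows="0.95 0 0 0.035 0 0 0;0.95 0 0 0.071 0 0 0;0.95 0 0 0.071 0 0 0;0.95 0 0 0.071 0 0 0;0.55 0 0 0.071 0 0 0;0.55 0 0 0.071 0 0 0;0.55 0 0 0.071 0 0 0;0.55 0 0 0.071 0 0 0;0.55 0 0 0.071 0 0 0;0.55 0 0 0.071 0 0 0",
)

```text
time_s: 18.95
position: [0.4647, -0.1941, 0.0255]
tcp_rot: [[0.078, 0.997, 0.0], [0.997, -0.078, -0.0], [-0.0, 0.0, -1.0]]
force: [0.0, 0.2, 3.9]
opening: 0.627
grasp_force: 30.0
```

Request:
jog_arm(
  rows="0.55 0 0 -0.06 0 0 0;0.55 0 0 -0.14 0 0 0;0.55 0 0 -0.22 0 0 0;0.55 0 0 -0.29 0 0 0;0.55 0.06 -0.005 -0.309 0 0 -0.065;0.55 0.13 -0.01 -0.309 0 0 -0.065;0.55 0.2 -0.016 -0.309 0 0 -0.065;0.55 0.27 -0.021 -0.309 0 0 -0.065;0.55 0.34 -0.026 -0.309 0 0 -0.065;0.55 0.41 -0.031 -0.309 0 0 -0.065;0.55 0.48 -0.037 -0.309 0 0 -0.065;0.55 0.55 -0.042 -0.309 0 0 -0.065;0.55 0.62 -0.047 -0.309 0 0 -0.065;0.55 0.69 -0.052 -0.309 0 0 -0.065;0.55 0.76 -0.057 -0.309 0 0 -0.065;0.55 0.82 -0.062 -0.309 0 0 -0.065;0.55 0.86 -0.065 -0.309 0 0 -0.065;0.55 0.875 -0.066 -0.309 0 0 -0.065;0.55 0.875 -0.066 -0.309 0 0 -0.065;0.55 0.875 -0.066 -0.309 0 0 -0.065",
)

```text
time_s: 20.62
position: [0.4655, 0.2441, 0.1793]
tcp_rot: [[0.026, 1.0, -0.001], [1.0, -0.026, -0.001], [-0.001, -0.001, -1.0]]
force: [-0.5, -0.5, 0.3]
opening: 0.624
grasp_force: 30.0
```

```bash
python3 - <<'E'
from h import *
np.set_printoptions(precision=4,suppress=True)
rel([.4655,.2447,.10])
p=capture('side'); b=p['pixels'][110:230,250:380]; cv2.imwrite('pics/s6.png',cv2.cvtColor(cv2.resize(b,None,fx=5,fy=5,interpolation=cv2.INTER_CUBIC),cv2.COLOR_RGB2BGR))
for n in('pocket','sleeve','knob','board_small_centre','board_small'):
    r=spot_point(n,p); print(n,[(np.round(a['point'],4).tolist(),round(a['conf'],2)) for a in r[:2]])
s=bot.read_state(); T=np.array(s['position']);R=np.array(s['tcp_rot'])
# expected front bottom edge corners of board
print((proj(p,[T+R[:,0]*-.0375+R[:,1]*k+[0,0,-.0255] for k in(-.0275,.0275)])-[250,110])*5)
print((proj(p,[T+R[:,0]*-.0375+R[:,1]*k+[0,0,-.0105] for k in(-.0275,.0275)])-[250,110])*5)
E
```

```text
t 20.62 pos [0.4655 0.2441 0.1793] R [[0.0264, 0.9997, -0.0009], [0.9997, -0.0264, -0.0009], [-0.0009, -0.0009, -1.0]] F [-0.5 -0.5  0.3] op 54.3 g 30.0
rows xyz [0.001 0.    0.159]
pocket [([0.4641, 0.2458, 0.0553], 0.56)]
sleeve [([0.4633, 0.1568, -0.0006], 0.83), ([0.4455, -0.0249, -0.0001], 0.56)]
knob []
board_small_centre [([0.4659, 0.2406, 0.1574], 0.5)]
board_small [([0.4626, 0.2464, 0.1534], 0.5)]
[[211.6833 233.1721]
 [312.2459 228.3636]]
[[210.2973 209.345 ]
 [311.6356 204.5752]]
```

View pics/s6.png

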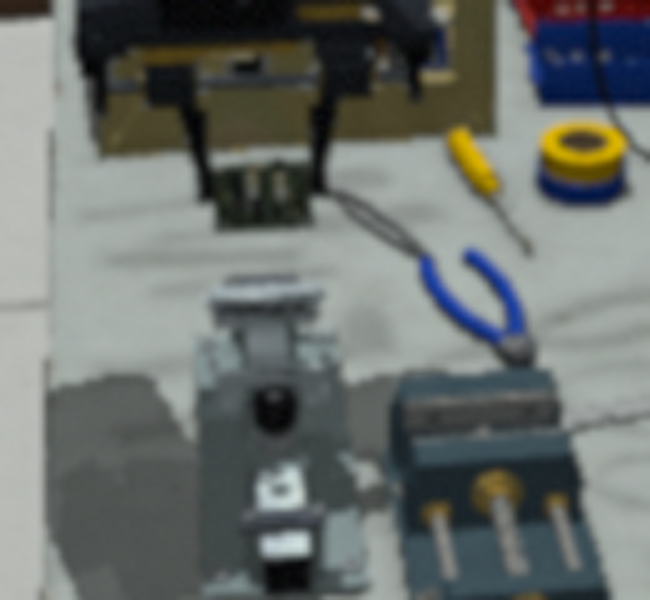

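The board hangs level (crop about x 217–312, bottom edge about y 229), matching the expected projection. The knob is home at about (275,408). I'll lower the board slowly into the pocket.

Request:
jog_arm(
  rows="0.55 0.001 0 0.05 0 0 0;0.55 0.001 0 0.1 0 0 0;0.55 0.001 0 0.14 0 0 0;0.55 0.001 0 0.16 0 0 0;0.55 0.001 0 0.167 0 0 0;0.55 0.001 0 0.174 0 0 0;0.55 0.001 0 0.181 0 0 0;0.55 0.001 0 0.187 0 0 0;0.55 0.001 0 0.187 0 0 0",
)

```text
time_s: 21.67
position: [0.4662, 0.2453, 0.0863]
tcp_rot: [[0.027, 1.0, 0.001], [1.0, -0.027, 0.0], [0.0, 0.001, -1.0]]
force: [0.5, 0.1, 0.2]
opening: 0.625
grasp_force: 30.0
```

Request:
jog_arm(
  rows="0.55 0 0 0.002 0 0 0;0.55 0 0 0.004 0 0 0;0.55 0 0 0.006 0 0 0;0.55 0 0 0.008 0 0 0;0.55 0 0 0.008 0 0 0",
)

```text
time_s: 22.08
position: [0.4659, 0.2452, 0.082]
tcp_rot: [[0.027, 1.0, -0.0], [1.0, -0.027, -0.0], [-0.0, -0.0, -1.0]]
force: [0.7, -0.5, -0.4]
opening: 0.628
grasp_force: 30.0
```

Request:
jog_arm(
  rows="0.55 0 0 0.001 0 0 0;0.55 0 0 0.002 0 0 0;0.55 0 0 0.002 0 0 0",
)

```text
time_s: 22.33
position: [0.466, 0.2452, 0.0815]
tcp_rot: [[0.027, 1.0, 0.0], [1.0, -0.027, 0.0], [0.0, 0.0, -1.0]]
force: [-1.3, -0.4, 3.9]
opening: 0.626
grasp_force: 30.0
```

Contact came at exactly the ledge height, so I'll release and lift straight up.

Request:
jog_arm(
  rows="0.66 0 0 0 0 0 0;0.7 0 0 0 0 0 0;0.74 0 0 0 0 0 0;0.74 0 0 0 0 0 0;0.74 0 0 -0.03 0 0 0;0.74 0 0 -0.08 0 0 0;0.74 0 0 -0.15 0 0 0;0.74 0 0 -0.22 0 0 0;0.74 -0.06 0 -0.25 0 0 0;0.74 -0.14 0 -0.25 0 0 0;0.74 -0.22 0 -0.25 0 0 0;0.74 -0.3 0 -0.25 0 0 0;0.74 -0.38 0 -0.25 0 0 0;0.74 -0.46 0 -0.25 0 0 0;0.74 -0.54 0 -0.25 0 0 0;0.74 -0.62 0 -0.25 0 0 0;0.74 -0.7 0 -0.25 0 0 0;0.74 -0.75 0 -0.25 0 0 0;0.74 -0.75 0 -0.25 0 0 0",
)

```text
time_s: 23.92
position: [0.4569, -0.135, 0.2063]
tcp_rot: [[0.033, 0.999, 0.003], [0.999, -0.033, -0.003], [-0.003, 0.003, -1.0]]
force: [0.6, -0.5, -0.4]
opening: 0.74
grasp_force: 0.0
```

```bash
python3 - <<'E'
from h import *
st(); I=[]
for v,(y0,y1,x0,x1) in(('top',(195,255,230,350)),('side',(140,230,250,370))):
    p=capture(v); I.append(cv2.resize(p['pixels'][y0:y1,x0:x1],(660,330 if v=='top' else 260) if v=='top' else (347,260),interpolation=cv2.INTER_CUBIC))
    for n in('pocket','knob','board_small_centre','board_large'):
        r=spot_point(n,p); print(v,n,[(np.round(a['point'],4).tolist(),round(a['conf'],2)) for a in r[:1]])
c=np.zeros((590,660,3),np.uint8); c[:330]=I[0]; c[330:,:347]=I[1]; cv2.imwrite('pics/f.png',c[...,::-1])
E
```

```text
t 23.92 pos [ 0.4569 -0.135   0.2063] R [[0.0326, 0.9995, 0.0027], [0.9995, -0.0326, -0.0031], [-0.0031, 0.0028, -1.0]] F [ 0.6 -0.5 -0.4] op 64.3 g 0.0
top pocket [([0.6114, 0.3423, -0.0018], 0.34)]
top knob [([0.467, 0.2491, 0.0574], 0.46)]
top board_small_centre []
top board_large [([0.4398, -0.0297, -0.0002], 0.74)]
side pocket []
side knob [([0.4667, 0.2026, -0.0025], 0.72)]
side board_small_centre []
side board_large [([0.4435, -0.0279, 0.0031], 0.63)]
```

View pics/f.png

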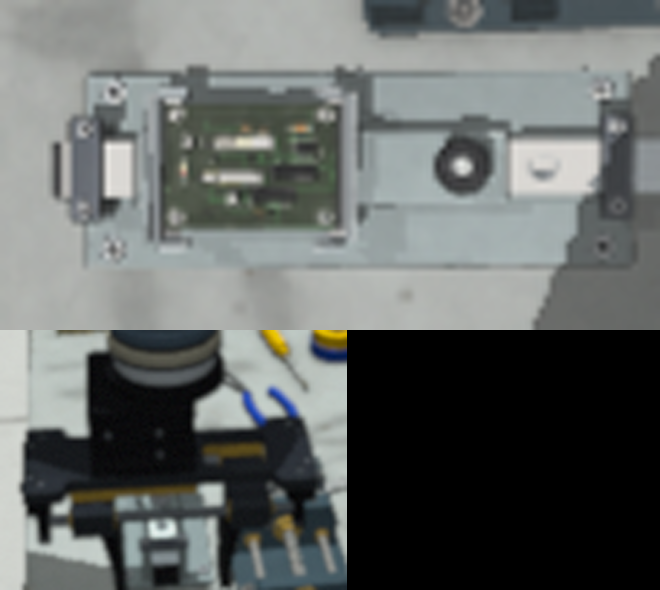

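The board lies square in the pocket, parts up, between both jaws at about (252,165). The knob is home at (463,165), with only the fourth hole showing at (545,165). The arm is clear of everything, so I'll hand in.

```bash
python3 -c "
from rig import bot
print(bot.hand_in())"
```

```text
the job is handed in; nothing more can be done
None
```

The plunger dropped home in the second hole, the small board lies parts up in the pocket across both jaws, and the job is handed in at about 24 s of the 61 s allowed; no verdict came back.

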